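Slide the rock-chip tray's cover home and latch it

ROBOT

A 6-joint arm with a two-finger parallel gripper is mounted at the origin on the work surface. World frame = base frame: x ahead of the robot, y to its left, z up, the work surface at z = 0. Lengths are in mm, angles in rad, forces in N, time in s.
With the tool pointing down it reaches from about 300 to 775 mm from the base axis. Payload 14.6 kg.
Tool frame: the origin (TCP) lies between the finger pads; the fingertips stand manip.finger_overhang ahead of it and the grasp point (between the pads) lies 2 mm behind it (manip.finger_overhang is the distance from the TCP to the fingertips, in mm); z points along the fingers, y is the direction in which the jaws open and shut (so a half turn about z gives the same grasp; the last joint's range is limited). The gripper opens to 94 mm and grips with 3 to 60 N. Pads are 16 mm wide; open, the fingers measure 119 mm over their backs; the gripper's body (75 mm by 177 mm) begins 78 mm behind the grasp point.
Start: joints at [-1.229, 0.3, 1.521, -0, 1.321, -0.067], TCP at [218.622, -504.672, 222.446] pointing down, gripper open.
Joint ranges: [-3.03, 3.03], [-0.79, 2.21], [0.23, 2.52], [-1.04, 4.18], [0, 3.07], [-2.55, 2.55]. Speed limits (rad/s): [2.22, 2.22, 2.57, 3.14, 3.14, 3.14].

INTERFACE

Orientations are given as [roll, pitch, yaw] about the fixed x, y, z axes, in that order (R = Rz(yaw) Ry(pitch) Rx(roll)).
In Python, from cell import manip gives the robot as it stands.
- The arm moves only by the tool drive_tool, never from a script. Its argument "steps" is a list of rows, each an object with "delta_pos": the shift along the world's x, y, z in mm, a list of three; "yaw": the turn about the world's z in rad; "hand": the finger opening in mm, from 0 to 94. A call has 1 to 5 rows; each row shifts and turns the commanded pose from where the row before left it; what a row does not reach is not made up. A row lasts 1/12 s, in which the tool goes at most 41.7 mm and 7.16 degrees, less where a joint would pass 70% of its speed; a pose out of reach is approached as far as the arm can. A call is refused whole if a number of a shift passes 41.7 or a number of a turn 0.125, either way. A call with a gripper value outside its range is refused whole. The fingers move at their own pace and stop on an object; "squeeze" is the grip in N (left out, the last holds). Time passes only in rows, so rows that do not move let the fingers close. It gives the time, the measured TCP pose, the force and the opening at its end, in the units of the state.
- manip.read_state(): the state, without advancing time (a new reading comes with each control period).
- manip.camera(name): name is "side" or "top"; returns a dict with "frame" (384x512x3 uint8, red, green, blue), "range_z" (384x512 float32, mm along the optical axis (not along the pixel's ray), 0 where there is no reading), "intrinsics" (3x3 intrinsics, pixels), "dist_coeffs" ([k1, k2, p1, p2, k3] as OpenCV has them; the pictures are not rectified), "position" and "attitude" of the camera in the world. Camera axes: x right, y down, z forward; pixel columns grow to the right and rows downward; lengths in mm; the calibration is good to about 2 mm. A picture is of the moment at which its call begins.
- manip.sign_off(): hands the job in, once; it reports no verdict.
The state is a dict: "clock": time; "joints": joint angles; "qd": joint speeds; "effort": joint torques, N m; "eef_pos": TCP position; "eef_rot": TCP orientation; "wrist_force": force on the tool from outside, world axes, zero at the start; "moment": the same for the moment, N m; "finger_gap": finger opening in mm.
Only numpy, scipy, OpenCV 4.12 (cv2) and the standard library are available. Lean on these libraries where they do the work, as an engineer would, in place of code of your own. Each camera call takes 0.05 s, during which the arm holds its last target.

TASK

Close the sample tray: push the plywood cover board along its rails with the fingertips, over the compartments with the rock chips, until it drops into the locating notches and lies flush between the side guides. Then swing the red latch over the board with a fingertip as far as it goes, and move clear. Only push: do not lift the board off its rails, and leave the mug, the jar and the dish alone.

Things in the scene. Friction and masses are not known exactly. Their poses are not given: they have to be found in the camera images.
- rack: Sample tray, fixed: wooden base 206 mm (its x) by 520 mm (its y), two rails along y, tops 55 mm above the bench, 90 mm apart inside; wooden side guides outside them, inner faces at x +-81.5 mm, outer +-100 mm, top 69 mm up. Origin: on the bench, mid-length of the rails; z up. The board is slid to its +y. Between the rails at y below 20 mm: an empty bay, floor 28 mm up, free for fingers.
- seat (a point): where the board's origin comes to lie when home, fixed on the rack at x 0, y 110 mm, 55 mm above the bench. The rails have notches 28 mm long, 12 mm deep: in their inner halves at y 175 mm, in their outer halves at y 45 mm, so the board drops only here, with 3 mm play either way along y. Below: compartments with rock chips, y 22 to 196 mm.
- board: Loose plywood board 160 (x) by 170 (y) by 14 mm, 0.3 to 0.65 kg, blue stripe on top along its rear (-y) edge. Origin: centre of the panel's underside; axes as the rack's; 1.5 mm play to each guide. Rides on four feet 7 mm high, origin 62 mm up; dropped, 55 mm up, its top flush with the guides. Friction 1.5 to 5 N; once dropped it meets the notch ends and resists.
- board_edge (a point): middle of the rear (-y) edge face of the board, half way up its 14 mm thickness: the face to push on, towards the rack's +y. 85 mm behind the board's centre, 7 mm above its underside.
- latch (a joint): Red latch on a vertical pivot at the rack's +y end, rad; stays where left (1 N at its pin turns it). 0: arm along the rack's -x, clear of the board; grows anticlockwise seen from above; 1.57, its stop: along the rack's -y, over the board. Starts at -0.5 to 0.1. Arm 18 mm wide, 65 mm long, 72 to 80 mm above the bench: 3 mm over a dropped board, blocked by a riding one.
- latch_pin (a point): middle height of the red upright pin on the latch arm, 12 mm diameter, 56 mm from the pivot; the pin stands from 80 to 108 mm above the bench (this point is 94 mm above it): push the pin sideways to swing the latch.
- latch_pivot (a point): pivot axis of the latch, fixed on the rack, 76 mm above the bench (middle of the arm's thickness); at x = 0, y = 226 mm in the rack's frame. A steel post below it and a steel cap, 22 mm across, up to 85 mm above the bench.
- mug: blue mug, 76 mm across, 85 mm tall, handle at its +y; origin at the centre of its underside. Bystander, beyond the rack (its +x side).
- jar: amber jar, 60 mm across, 80 mm tall; origin at the centre of its underside. Bystander, beyond the rack (its +x side).
- dish: white open plastic dish 90 x 70 x 30 mm; origin at the centre of its underside. Bystander, off the rack's -y end.
There are look-alikes about, which are no part of the job. There is more than one size of the board; the one meant has the size given above.

How it is judged (in metres and radians):
On the way, in this order (a step that is already met when the one before it is completed fails the run):
1. the board has dropped into the notches, the latch still open (y of board in the frame of rack between 0.104 and 0.116 m and z of board in the frame of rack between 0.052 and 0.0572 m and angle between the y axis of board and the y axis of rack, either way round below 0.05 rad and angle between board's own z axis and vertical below 0.025 rad and value of joint latch below 0.5 rad), for 0.2 s.
2. the latch is swung over the dropped board (y of board in the frame of rack between 0.104 and 0.116 m and z of board in the frame of rack between 0.052 and 0.0572 m and angle between the y axis of board and the y axis of rack, either way round below 0.05 rad and angle between board's own z axis and vertical below 0.025 rad and value of joint latch above 1.3 rad), for 0.2 s.
At the end, for the whole second after the job is handed in: The board lies at rest in its notches, flush (origin 55 mm above the bench, within 2.2 mm; centre at y = 110 mm of the rack, within 6 mm; square to the rack within 0.05 rad, level within 0.025 rad), and the latch stands over it (joint above 1.3 rad) (all of step 2 and linear speed of board below 0.01 m/s); the robot touches nothing.
It fails at once if the board is lifted or tipped off its rails (z of board in the frame of rack above 0.07 m or angle between board's own z axis and vertical above 0.12 rad).
It fails at once if the mug is disturbed (distance of mug from where it was at the start of the episode above 0.02 m or angle between mug's own z axis and vertical above 0.3 rad).
It fails at once if the jar is disturbed (distance of jar from where it was at the start of the episode above 0.02 m or angle between jar's own z axis and vertical above 0.3 rad).
It fails at once if the dish is disturbed (distance of dish from where it was at the start of the episode above 0.02 m or angle between dish's own z axis and vertical above 0.3 rad).
It also fails if it takes over 53 s, if anything falls off the work surface, if the arm or the gripper's body presses on something with over 40 N, if the wrist force passes 120 N, or if a joint passes its speed limit or range.

## Working session

There is one attempt and no reset: what is moved stays moved. The work goes in short steps, Python scripts to look and compute and a tool call to move; the robot and the scene stay as the last step left them, time stands still between calls to the robot, and variables do not carry over. Pictures are saved under pics/ and viewed, and the job is handed in when it is done.

Besides the shell and the picture viewer there is one more tool, called in YAML: its name, and indented under it one key for each argument. drive_tool: Moves the arm, as the interface text tells. Its arguments: {"type":"object","properties":{"steps":{"type":"array"},"squeeze":{"type":"number"}},"required":["steps"]}

```bash
ls; mkdir -p pics; python3 - <<'E'
from cell import manip
import cv2, numpy as np
s=manip.read_state()
for k,v in s.items(): print(k,np.round(v,3))
print(manip.finger_overhang)
for n in("top","side"):
    c=manip.camera(n)
    cv2.imwrite(f"pics/{n}0.png",cv2.resize(c["frame"][:,:,::-1],(800,600),interpolation=cv2.INTER_CUBIC))
    np.savez(f"{n}0.npz",**c)
    print(n,c["intrinsics"],c["dist_coeffs"],c["position"],c["attitude"])
E
```

```text
pics
clock 0.0
joints [-1.229  0.3    1.522 -0.     1.321 -0.067]
qd [-0.001 -0.001 -0.003  0.001  0.001  0.001]
effort [ 2.0000e-03 -5.3181e+01 -3.5274e+01  7.1000e-02  2.4000e-02 -0.0000e+00]
eef_pos [ 218.536 -504.465  221.873]
eef_rot [-3.14  -0.     0.409]
wrist_force [ 0.417  0.105 -0.196]
moment [ 0.044 -0.005  0.004]
finger_gap 93.875
17.0
top [[364.28738773   0.         251.07901233]
 [  0.         364.28738773 191.67158004]
 [  0.           0.           1.        ]] [-0.11769605  0.          0.          0.          0.        ] [ 495.19154825  -62.64239105 1001.41909962] [-3.07172896  0.02681209 -1.5747955 ]
side [[394.26985687   0.         257.51403689]
 [  0.         394.26985687 188.97598536]
 [  0.           0.           1.        ]] [0.03121762 0.         0.         0.         0.        ] [442.62545752 643.74238353 516.67013878] [-2.11610429 -0.01926203 -2.99191019]
```

View pics/top0.png

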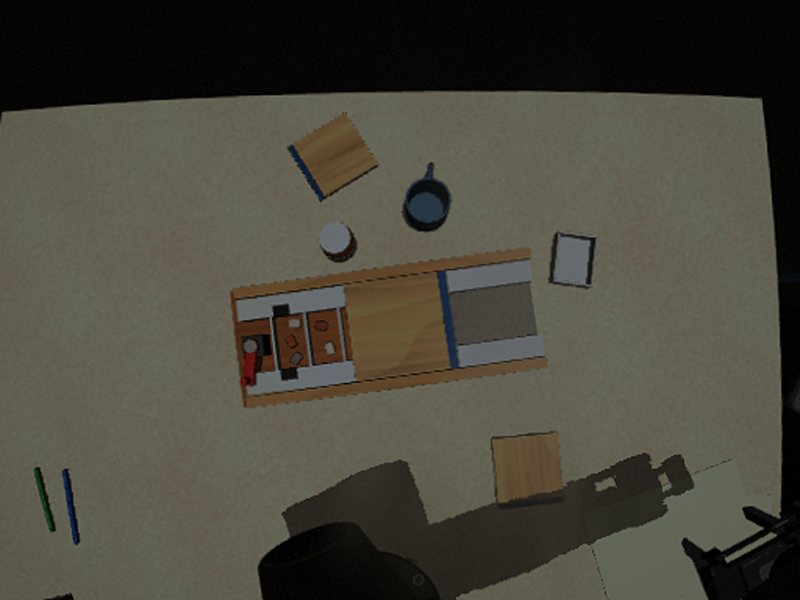

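View pics/side0.png

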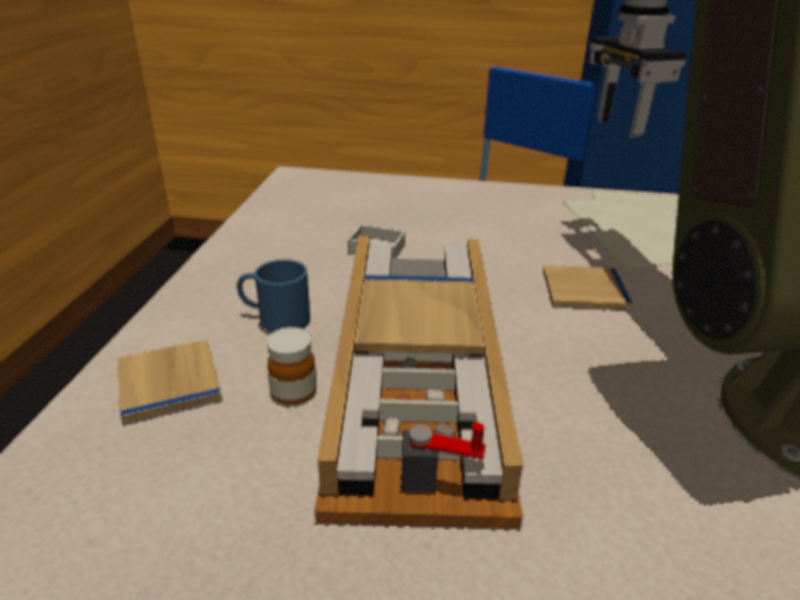

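The top view shows the rack running roughly along world +y. The latch is at its left end, around (250,350), with the red arm pointing down the picture, towards the robot. The board is at mid-rack with its blue stripe at x≈448. The mug (427,205), jar (337,240) and dish (573,260) all lie clear of the rack. The two loose boards are look-alikes.

```bash
cat > h.py <<'E'
import numpy as np, cv2
from scipy.spatial.transform import Rotation as Ro
def pose(c): return Ro.from_euler('xyz',c["attitude"]).as_matrix(), np.array(c["position"],float)
def rays(c,uv):
    uv=np.asarray(uv,float).reshape(-1,1,2)
    n=cv2.undistortPoints(uv,c["intrinsics"],c["dist_coeffs"]).reshape(-1,2)
    return np.c_[n,np.ones(len(n))]
def onplane(c,uv,z):
    R,p=pose(c); d=rays(c,uv)@R.T
    t=(z-p[2])/d[:,2]; return p+d*t[:,None]
def cloud(c):
    R,p=pose(c); h,w=c["range_z"].shape
    u,v=np.meshgrid(np.arange(w),np.arange(h))
    P=rays(c,np.c_[u.ravel(),v.ravel()])*c["range_z"].reshape(-1,1)
    P=P@R.T+p; P[c["range_z"].ravel()<=0]=np.nan
    return P.reshape(h,w,3)
def project(c,P):
    R,p=pose(c); Rc=R.T
    return cv2.projectPoints(np.asarray(P,float).reshape(-1,1,3),cv2.Rodrigues(Rc)[0],-Rc@p,c["intrinsics"],c["dist_coeffs"])[0].reshape(-1,2)
E
python3 - <<'E'
from h import *
c=dict(np.load("top0.npz")); P=cloud(c)
f=c["frame"].astype(int); hsv=cv2.cvtColor(c["frame"],cv2.COLOR_RGB2HSV)
z=P[:,:,2]
roi=np.zeros(z.shape,bool); roi[155:265,140:355]=1
for n,m in(("bench",(np.abs(z)<12)),("sheet",roi&(z>85))):
    print(n,m.sum(),np.nanmedian(z[m]))
print("hist",np.histogram(z[roi&~np.isnan(z)],bins=np.arange(0,120,5)))
blue=roi&(hsv[:,:,0]>100)&(hsv[:,:,0]<130)&(hsv[:,:,1]>120)
red=roi&((hsv[:,:,0]<5)|(hsv[:,:,0]>174))&(hsv[:,:,1]>200)&(hsv[:,:,2]>90)
for n,m,zz in(("blue",blue,76),("red",red,80)):
    cn,_=cv2.findContours(m.astype(np.uint8),0,2)
    for q in cn:
        if cv2.contourArea(q)<15: continue
        r=cv2.minAreaRect(onplane(c,q.reshape(-1,2),zz)[:,:2].astype(np.float32))
        print(n,cv2.contourArea(q),q.reshape(-1,2).min(0),q.reshape(-1,2).max(0),r, cv2.boxPoints(r).round(1).tolist(), "depth z",np.nanmedian(z[m]))
# guides + high things
m=roi&(z>20)
cn,_=cv2.findContours(m.astype(np.uint8),0,2); q=max(cn,key=cv2.contourArea)
print("rack>20",cv2.minAreaRect(P[m][:,:2].astype(np.float32)))
g=roi&(z>63)&(z<73)
print("guide pts", cv2.minAreaRect(P[g][:,:2].astype(np.float32)), cv2.boxPoints(cv2.minAreaRect(P[g][:,:2].astype(np.float32))))
im=c["frame"][150:270,135:365,::-1]
cv2.imwrite("pics/crop.png",cv2.resize(im,(782,408),interpolation=cv2.INTER_NEAREST))
E
```

```text
bench 133726 0.5434791525639753
sheet 57 88.88044037605425
hist (array([4910,   62,   18,  656, 1058, 1500,  500,  155,  165,  236, 1398,
       2060,   85, 1846, 1875, 3430,  231,   30,    2,    3,    1,   19,
          2]), array([  0,   5,  10,  15,  20,  25,  30,  35,  40,  45,  50,  55,  60,
        65,  70,  75,  80,  85,  90,  95, 100, 105, 110, 115]))
blue 207.5 [280 174] [292 234] ((528.5907592773438, -126.92134094238281), (155.07835388183594, 12.151104927062988), 7.301703929901123) [[450.8999938964844, -130.6999969482422], [452.5, -142.8000030517578], [606.2999877929688, -123.0999984741211], [604.7000122070312, -111.0]] depth z 76.74756089343134
red 56.0 [157 226] [162 242] ((453.2378234863281, 197.12120056152344), (13.024537086486816, 40.849552154541016), 85.01770782470703) [[432.29998779296875, 192.39999389648438], [473.0, 188.89999389648438], [474.20001220703125, 201.8000030517578], [433.5, 205.39999389648438]] depth z 80.79691129159568
rack>20 ((543.3902587890625, -41.074554443359375), (254.50064086914062, 566.0538940429688), 7.59814453125)
guide pts ((539.0045166015625, -27.932159423828125), (249.28173828125, 500.1719665527344), 7.59814453125) [[ 382.39056  203.47748]
 [ 448.52545 -292.3029 ]
 [ 695.61847 -259.3418 ]
 [ 629.4836   236.43857]]
```

View pics/crop.png

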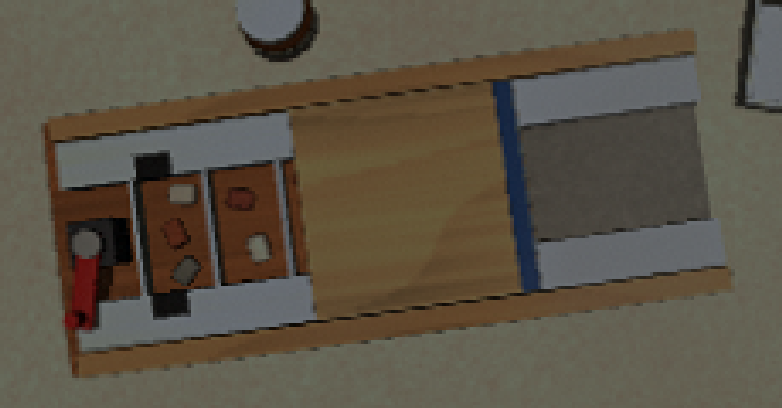

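```bash
python3 - <<'E'
from h import *
c=dict(np.load("top0.npz")); P=cloud(c); z=P[:,:,2]
hsv=cv2.cvtColor(c["frame"],cv2.COLOR_RGB2HSV)
k=lambda x,y:(x/3.4+135-.35,y/3.4+150-.35)
cor=np.array([k(47,121),k(693,31),k(730,282),k(77,377)])
W=onplane(c,cor,69)[:,:2]; print("guide corners z69",W.round(1))
print("widths",np.linalg.norm(W[0]-W[3]),np.linalg.norm(W[1]-W[2]),"len",np.linalg.norm(W[0]-W[1]),np.linalg.norm(W[3]-W[2]))
for a,b in((1,0),(2,3)): d=W[a]-W[b]; print("yaw",np.arctan2(d[0],-d[1]))
# guide mask: points at z 63..73, fit lines to outer edges per column
roi=np.zeros(z.shape,bool); roi[155:265,140:355]=1
g=roi&(z>60)&(z<74)&(hsv[:,:,0]>8)&(hsv[:,:,0]<26)&(hsv[:,:,1]>90)
g=cv2.morphologyEx(g.astype(np.uint8),cv2.MORPH_OPEN,np.ones((3,3)))
top=[];bot=[]
for u in range(155,330,2):
    v=np.where(g[:,u])[0]
    if len(v)>5: top.append((u,v.min()-.5)); bot.append((u,v.max()+.5))
L=[]
for e in(top,bot):
    Q=onplane(c,e,69)[:,:2].astype(np.float32)
    l=cv2.fitLine(Q,cv2.DIST_HUBER,0,.01,.01).ravel(); L.append(l)
    print("edge dir",l, "angle off y",np.arctan2(-l[0],l[1]) )
# board
b=roi&(z>72)&(z<82)
lab=cv2.connectedComponentsWithStats(cv2.morphologyEx(b.astype(np.uint8),cv2.MORPH_OPEN,np.ones((5,5))))
i=1+np.argmax(lab[2][1:,4]); m=(lab[1]==i).astype(np.uint8)
q=max(cv2.findContours(m,0,2)[0],key=cv2.contourArea)
r=cv2.minAreaRect(onplane(c,q.reshape(-1,2),76)[:,:2].astype(np.float32)); print("board",r,np.median(z[m>0]))
pv=onplane(c,[k(88,243)],85); print("pivot",pv, P[221,160])
nt=onplane(c,[k(152,165),k(169,303)],55); print("notch",nt)
hi=roi&(z>95); print("pin depth",np.c_[P[hi]].round(0)[:20], np.argwhere(hi)[:20].tolist())
print("floor bay z",np.nanmedian(z[195:210,310:330]))
E
```

```text
guide corners z69 [[ 579.   230.4]
 [ 644.6 -264.4]
 [ 454.3 -288.6]
 [ 383.7  205.1]]
widths 196.90374729691055 191.78113182533534 len 499.1240783121715 498.6845270565783
yaw 0.1317171966401592
yaw 0.14199331278098515
edge dir [ 1.3156754e-01 -9.9130720e-01  6.1372388e+02 -1.4822997e+01] angle off y -3.0096426
edge dir [ 1.3075198e-01 -9.9141508e-01  4.1355051e+02 -1.9761200e+01] angle off y -3.0104651
board ((518.38232421875, -52.047279357910156), (160.14169311523438, 169.86033630371094), 7.492367267608643) 76.47260154683227
pivot [[485.63240886 192.60123609  85.        ]] [485.95332161 193.54909475  86.57378798]
notch [[545.50726233 151.10432027  55.        ]
 [439.34026829 137.1845879   55.        ]]
pin depth [[434. 200. 109.]
 [434. 197. 110.]
 [434. 195. 106.]
 [434. 195.  99.]
 [432. 202. 108.]
 [432. 200. 106.]
 [432. 197. 110.]
 [432. 194. 109.]
 [432. 193. 107.]
 [431. 192. 100.]
 [429. 203. 108.]
 [429. 200. 108.]
 [429. 197. 109.]
 [429. 195. 109.]
 [429. 193. 105.]
 [428. 193.  96.]
 [427. 203. 106.]
 [427. 200. 107.]
 [427. 198. 107.]
 [427. 195. 109.]] [[242, 155], [242, 156], [242, 157], [242, 158], [243, 154], [243, 155], [243, 156], [243, 157], [243, 158], [243, 159], [244, 154], [244, 155], [244, 156], [244, 157], [244, 158], [244, 159], [245, 154], [245, 155], [245, 156], [245, 157]]
floor bay z 28.296341781987962
```

drive_tool:
  steps:
    - {"delta_pos": [26, 28, -6], "yaw": 0.108, "hand": 70}
    - {"delta_pos": [26, 28, -6], "yaw": 0.108, "hand": 70}
    - {"delta_pos": [26, 28, -6], "yaw": 0.108, "hand": 70}
    - {"delta_pos": [26, 28, -6], "yaw": 0.108, "hand": 70}

```text
clock: 0.43
eef_pos: [323.3, -391.2, 197.9]
eef_rot: [-3.141, -0.0, 0.845]
wrist_force: [1.0, -0.1, -0.8]
finger_gap: 71.6
```

drive_tool:
  steps:
    - {"delta_pos": [26, 28, -6], "yaw": 0.108, "hand": 70}
    - {"delta_pos": [26, 28, -6], "yaw": 0.108, "hand": 70}
    - {"delta_pos": [26, 28, -6], "yaw": 0.108, "hand": 70}
    - {"delta_pos": [26, 28, -6], "yaw": 0.108, "hand": 70}

```text
clock: 0.77
eef_pos: [427.5, -279.0, 174.1]
eef_rot: [-3.141, -0.0, 1.278]
wrist_force: [0.9, -1.2, -0.2]
finger_gap: 70.3
```

drive_tool:
  steps:
    - {"delta_pos": [26, 28, -6], "yaw": 0.108, "hand": 70}
    - {"delta_pos": [26, 28, -6], "yaw": 0.108, "hand": 70}
    - {"delta_pos": [26, 28, -6], "yaw": 0.108, "hand": 70}
    - {"delta_pos": [26, 28, -6], "yaw": 0.108, "hand": 70}
    - {"delta_pos": [0, 0, 0], "yaw": 0, "hand": 70}

```text
clock: 1.18
eef_pos: [533.1, -164.1, 148.9]
eef_rot: [-3.141, -0.002, 1.716]
wrist_force: [1.0, 0.2, -0.2]
finger_gap: 70.3
```

drive_tool:
  steps:
    - {"delta_pos": [0, -3, -20], "yaw": -0.013, "hand": 70}
    - {"delta_pos": [0, 0, -20], "yaw": 0, "hand": 70}
    - {"delta_pos": [0, 0, -20], "yaw": 0, "hand": 70}
    - {"delta_pos": [0, 0, -8], "yaw": 0, "hand": 70}
    - {"delta_pos": [0, 0, 0], "yaw": 0, "hand": 70}

```text
clock: 1.6
eef_pos: [529.6, -171.5, 80.6]
eef_rot: [-3.138, -0.002, 1.691]
wrist_force: [-0.1, -0.8, 0.2]
finger_gap: 70.0
```

```bash
python3 - <<'E'
from cell import manip
import cv2, numpy as np
for n in("top","side"):
    c=manip.camera(n); f=c["frame"][:,:,::-1]
    f=f[140:280,130:370] if n=="top" else f[130:340,170:350]
    cv2.imwrite(f"pics/{n}1.png",cv2.resize(f,None,fx=3 if n=="top" else 2.8,fy=3 if n=="top" else 2.8,interpolation=cv2.INTER_CUBIC))
E
```

```text
(no output)
```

View pics/top1.png

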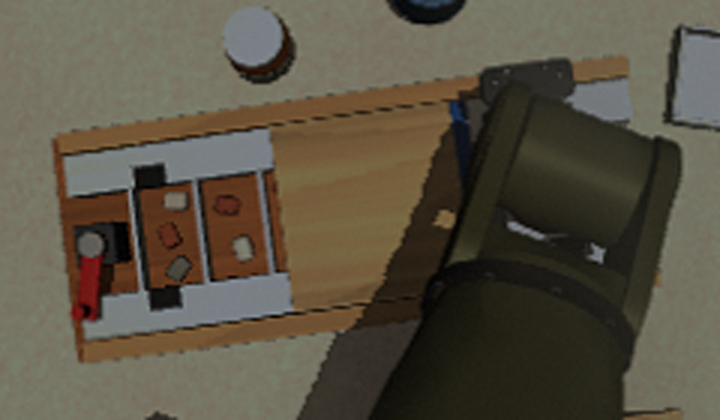

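View pics/side1.png

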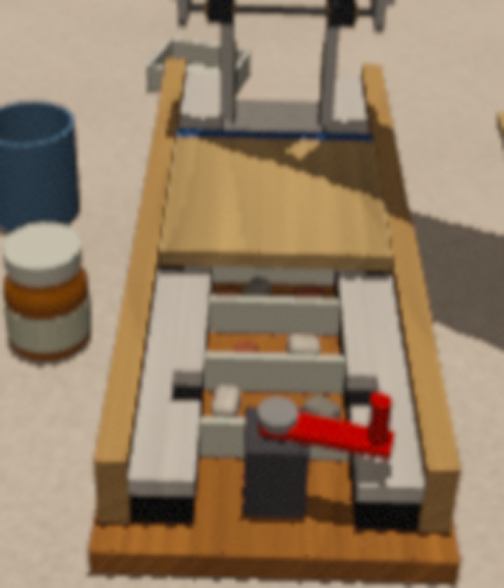

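Both fingers stand behind the stripe edge and straddle it. The latch points slightly outward at about -0.2, and the board is square. Next I correct the offset and approach the edge.

drive_tool:
  steps:
    - {"delta_pos": [4.4, 0.6, -5.5], "yaw": 0.011, "hand": 70}
    - {"delta_pos": [-1.3, 9.9, 0], "yaw": 0, "hand": 70}
    - {"delta_pos": [-1.3, 9.9, 0], "yaw": 0, "hand": 70}
    - {"delta_pos": [0, 0, 0], "yaw": 0, "hand": 70}

```text
clock: 2.03
eef_pos: [532.3, -149.4, 77.2]
eef_rot: [3.142, -0.0, 1.704]
wrist_force: [0.7, 0.1, 0.3]
finger_gap: 70.4
```

drive_tool:
  steps:
    - {"delta_pos": [-0.5, 4, 0], "yaw": 0, "hand": 70}
    - {"delta_pos": [-0.5, 4, 0], "yaw": 0, "hand": 70}
    - {"delta_pos": [-0.5, 4, 0], "yaw": 0, "hand": 70}
    - {"delta_pos": [0, 0, 0], "yaw": 0, "hand": 70}

```text
clock: 2.37
eef_pos: [531.0, -138.9, 77.3]
eef_rot: [3.141, 0.0, 1.703]
wrist_force: [0.5, -0.1, -0.2]
finger_gap: 69.9
```

drive_tool:
  steps:
    - {"delta_pos": [-0.8, 3, -1], "yaw": 0, "hand": 70}
    - {"delta_pos": [-0.4, 3, -0.5], "yaw": 0, "hand": 70}
    - {"delta_pos": [0, 0, 0], "yaw": 0, "hand": 70}

```text
clock: 2.62
eef_pos: [530.6, -134.1, 76.5]
eef_rot: [3.139, 0.002, 1.703]
wrist_force: [2.3, -6.4, 5.4]
finger_gap: 70.3
```

drive_tool:
  steps:
    - {"delta_pos": [-0.4, 3, 0], "yaw": 0, "hand": 70}
    - {"delta_pos": [-0.4, 3, 0], "yaw": 0, "hand": 70}
    - {"delta_pos": [-0.4, 3, 0], "yaw": 0, "hand": 70}

```text
clock: 2.87
eef_pos: [529.4, -125.4, 76.5]
eef_rot: [3.139, 0.002, 1.702]
wrist_force: [1.4, -8.4, 6.8]
finger_gap: 70.2
```

```bash
cat > look.py <<'E'
from cell import manip
from h import *
import sys
O=np.array([515.4,-30.5]);a=.1316
X=np.array([np.cos(a),np.sin(a)]);Y=np.array([-np.sin(a),np.cos(a)])
def rk(p): d=np.atleast_2d(p)[:,:2]-O; return np.c_[d@X,d@Y]
def snap(tag):
    for n in("top","side"):
        c=manip.camera(n); f=c["frame"][:,:,::-1]
        np.savez(n+tag+".npz",**c)
        f=f[140:280,130:370] if n=="top" else f[130:340,170:350]
        s=3 if n=="top" else 2.8
        cv2.imwrite(f"pics/{n}{tag}.png",cv2.resize(f,None,fx=s,fy=s,interpolation=cv2.INTER_CUBIC))
        if n=="top":
            P=cloud(c); r=rk(P[:,:,:2].reshape(-1,2)); z=P[:,:,2].ravel()
            # front edge of board: column |x|<60, y range
            for lo,hi in((-60,-20),(-20,20),(20,60)):
                m=(r[:,0]>lo)&(r[:,0]<hi)&(r[:,1]>-60)&(r[:,1]<210)&(z>62)&(z<81)
                print("x",lo,hi,"board front y",np.percentile(r[m,1],99).round(1),"z",np.median(z[m]).round(1))
    s=manip.read_state(); print("tcp rack",rk(s["eef_pos"]).round(1),np.round(s["eef_pos"],1),"F",np.round(s["wrist_force"],1),s["clock"])
if __name__=="__main__": snap(sys.argv[1])
E
python3 look.py 2
```

```text
x -60 -20 board front y 82.0 z 76.4
x -20 20 board front y 209.2 z 76.3
x 20 60 board front y 81.8 z 76.3
tcp rack [[  1.4 -95.4]] [ 529.3 -124.9   76.4] F [ 2.2 -5.7  5.6] 2.9667
```

View pics/side2.png

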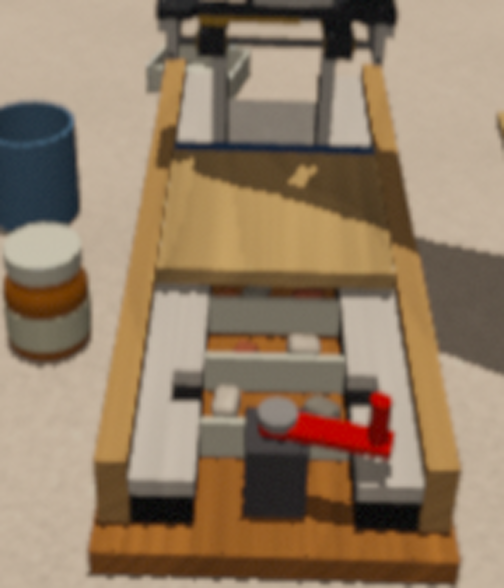

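```bash
python3 - <<'E'
from look import *
for t in("0","2"):
    c=dict(np.load(f"top{t}.npz"))
    P=cloud(c); r=rk(P[:,:,:2].reshape(-1,2)); z=P[:,:,2].ravel()
    for lo,hi in((-60,-20),(20,60)):
        m=(r[:,0]>lo)&(r[:,0]<hi)&(r[:,1]>-60)&(r[:,1]<210)&(z>62)&(z<81)
        print(t,np.percentile(r[m,1],99).round(1))
    for lo,hi in((-38,-20),(20,38)):
        m=(r[:,0]>lo)&(r[:,0]<hi)&(r[:,1]>100)&(r[:,1]<150); print("rail x",lo,"z",np.median(z[m]))
    for lo,hi in((-75,-50),(50,75)):
        m=(r[:,0]>lo)&(r[:,0]<hi)&(r[:,1]>100)&(r[:,1]<150); print("rail x",lo,"z",np.median(z[m]))
E
```

```text
0 62.0
0 61.7
rail x -38 z 21.757625575166003
rail x 20 z 21.68746167143945
rail x -75 z 55.380324095637434
rail x 50 z 55.417463913219535
2 82.0
2 81.8
rail x -38 z 21.83193130573602
rail x 20 z 21.90490865181505
rail x -75 z 55.41925219286952
rail x 50 z 55.767096012306865
```

drive_tool:
  steps:
    - {"delta_pos": [0.3, -2.5, 0], "yaw": 0, "hand": 70}
    - {"delta_pos": [0.2, -1.5, 0], "yaw": 0, "hand": 70}
    - {"delta_pos": [0, 0, 0], "yaw": 0, "hand": 70}

```text
clock: 3.22
eef_pos: [528.8, -128.4, 75.1]
eef_rot: [-3.141, -0.001, 1.702]
wrist_force: [-0.9, 0.4, -0.4]
finger_gap: 70.0
```

drive_tool:
  steps:
    - {"delta_pos": [-0.5, 4, 0], "yaw": 0, "hand": 70}
    - {"delta_pos": [-0.8, 6, 0], "yaw": 0, "hand": 70}
    - {"delta_pos": [-0.8, 6, 0], "yaw": 0, "hand": 70}
    - {"delta_pos": [-0.8, 6, 0], "yaw": 0, "hand": 70}
    - {"delta_pos": [-0.8, 6, 0], "yaw": 0, "hand": 70}

```text
clock: 3.63
eef_pos: [525.1, -99.4, 75.3]
eef_rot: [-3.141, -0.0, 1.703]
wrist_force: [0.0, -2.6, -2.4]
finger_gap: 70.1
```

drive_tool:
  steps:
    - {"delta_pos": [-0.8, 6, 0], "yaw": 0, "hand": 70}
    - {"delta_pos": [-0.8, 6, 0], "yaw": 0, "hand": 70}
    - {"delta_pos": [-0.8, 6, 0], "yaw": 0, "hand": 70}
    - {"delta_pos": [-0.8, 6, 0], "yaw": 0, "hand": 70}
    - {"delta_pos": [-0.8, 6, 0], "yaw": 0, "hand": 70}

```text
clock: 4.05
eef_pos: [521.2, -69.6, 75.4]
eef_rot: [-3.142, 0.0, 1.703]
wrist_force: [1.1, -1.5, -1.4]
finger_gap: 70.0
```

```bash
python3 look.py 3
```

```text
x -60 -20 board front y 138.9 z 76.5
x -20 20 board front y 209.6 z 76.4
x 20 60 board front y 138.8 z 76.3
tcp rack [[  0.7 -39.2]] [521.3 -69.3  75.5] F [-0.5 -0.8  0.7] 4.15
```

View pics/side3.png

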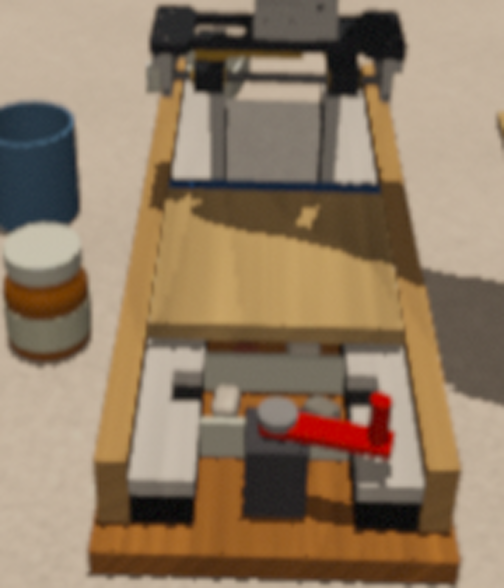

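The board is square (front edge at about 139 on both sides), still riding on its feet, and has roughly 55 mm to go.

drive_tool:
  steps:
    - {"delta_pos": [-0.8, 6, 0], "yaw": 0, "hand": 70}
    - {"delta_pos": [-0.8, 6, 0], "yaw": 0, "hand": 70}
    - {"delta_pos": [-0.8, 6, 0], "yaw": 0, "hand": 70}
    - {"delta_pos": [-0.8, 6, 0], "yaw": 0, "hand": 70}
    - {"delta_pos": [-0.8, 6, 0], "yaw": 0, "hand": 70}

```text
clock: 4.57
eef_pos: [517.4, -39.9, 75.7]
eef_rot: [3.141, 0.0, 1.703]
wrist_force: [1.1, -4.7, 1.1]
finger_gap: 70.0
```

drive_tool:
  steps:
    - {"delta_pos": [-0.8, 6, 0], "yaw": 0, "hand": 70}
    - {"delta_pos": [-0.7, 5, 0], "yaw": 0, "hand": 70}
    - {"delta_pos": [-0.4, 3, 0], "yaw": 0, "hand": 70}

```text
clock: 4.82
eef_pos: [515.4, -25.7, 75.6]
eef_rot: [3.141, 0.0, 1.703]
wrist_force: [0.1, -6.1, 0.5]
finger_gap: 69.7
```

```bash
python3 look.py 4
```

```text
x -60 -20 board front y 184.0 z 76.4
x -20 20 board front y 209.5 z 76.4
x 20 60 board front y 183.7 z 76.5
tcp rack [[0.6 5. ]] [515.3 -25.5  75.5] F [ 0.5  0.4 -0.6] 4.9167
```

drive_tool:
  steps:
    - {"delta_pos": [-0.3, 2, 0], "yaw": 0, "hand": 70}
    - {"delta_pos": [-0.3, 2, 0], "yaw": 0, "hand": 70}
    - {"delta_pos": [-0.3, 2, 0], "yaw": 0, "hand": 70}

```text
clock: 5.17
eef_pos: [514.5, -20.3, 75.4]
eef_rot: [3.142, 0.0, 1.703]
wrist_force: [0.0, -3.9, 1.6]
finger_gap: 69.9
```

drive_tool:
  steps:
    - {"delta_pos": [-0.2, 1.5, 0], "yaw": 0, "hand": 70}
    - {"delta_pos": [0, 0, 0], "yaw": 0, "hand": 70}

```text
clock: 5.33
eef_pos: [514.2, -18.4, 75.3]
eef_rot: [-3.141, -0.0, 1.703]
wrist_force: [1.5, -2.4, -1.3]
finger_gap: 69.9
```

```bash
python3 look.py 5
```

```text
x -60 -20 board front y 191.6 z 76.2
x -20 20 board front y 209.6 z 76.2
x 20 60 board front y 190.8 z 76.4
tcp rack [[ 0.4 12. ]] [514.2 -18.5  75.3] F [ 0.2 -0.4  0.3] 5.4333
```

View pics/side5.png

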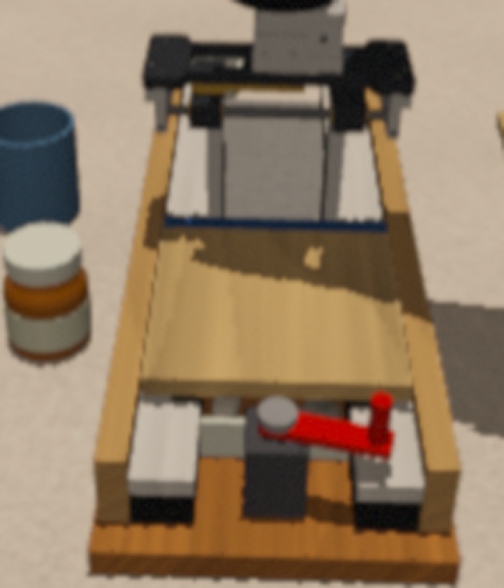

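Still riding at 76. I push on in 1 mm steps.

drive_tool:
  steps:
    - {"delta_pos": [-0.1, 1, 0], "yaw": 0, "hand": 70}
    - {"delta_pos": [-0.1, 1, 0], "yaw": 0, "hand": 70}

```text
clock: 5.6
eef_pos: [514.0, -16.8, 75.4]
eef_rot: [-3.141, 0.0, 1.703]
wrist_force: [1.1, -3.0, -0.7]
finger_gap: 70.1
```

```bash
python3 look.py 6
```

```text
x -60 -20 board front y 193.5 z 69.5
x -20 20 board front y 209.6 z 69.5
x 20 60 board front y 193.0 z 69.6
tcp rack [[ 0.5 13.9]] [514.  -16.7  75.4] F [ 0.1 -1.9 -0.5] 5.7
```

The board top now reads 69.5 on both sides, so it has dropped. I back off and lift clear.

drive_tool:
  steps:
    - {"delta_pos": [0.4, -3, 0], "yaw": 0, "hand": 70}
    - {"delta_pos": [1.3, -10, 0], "yaw": 0, "hand": 70}
    - {"delta_pos": [1.3, -10, 0], "yaw": 0, "hand": 70}
    - {"delta_pos": [0, 0, 35], "yaw": 0, "hand": 0}
    - {"delta_pos": [0, 0, 35], "yaw": 0, "hand": 0}

```text
clock: 6.12
eef_pos: [516.2, -41.0, 145.0]
eef_rot: [-3.138, -0.001, 1.702]
wrist_force: [1.1, -0.1, 0.1]
finger_gap: 60.1
```

drive_tool:
  steps:
    - {"delta_pos": [0, 0, 10], "yaw": 0, "hand": 0}
    - {"delta_pos": [0, 0, 0], "yaw": 0, "hand": 0}

```text
clock: 6.28
eef_pos: [518.4, -40.8, 158.2]
eef_rot: [3.137, 0.001, 1.702]
wrist_force: [0.1, 0.5, -0.2]
finger_gap: 46.9
```

```bash
python3 look.py 7; python3 - <<'E'
from look import *
c=dict(np.load("top7.npz")); P=cloud(c); r=rk(P[:,:,:2].reshape(-1,2)); z=P[:,:,2].ravel()
hi=(z>90)&(z<113)&(np.abs(r[:,0])<90)&(r[:,1]>210)&(r[:,1]<270)
print("pin rack med",np.median(r[hi],0),hi.sum(), "box",np.percentile(r[hi],[2,98],axis=0))
for y0,y1 in((60,80),(100,120),(140,160),(170,190)):
  for x0,x1 in((-75,-50),(-20,20),(50,75)):
    m=(r[:,0]>x0)&(r[:,0]<x1)&(r[:,1]>y0)&(r[:,1]<y1); print(y0,x0,np.median(z[m]).round(2),m.sum())
E
```

```text
x -60 -20 board front y 192.7 z 69.5
x -20 20 board front y 209.3 z 69.5
x 20 60 board front y 193.1 z 69.5
tcp rack [[ 0.2 -9.8]] [516.9 -40.2 154.6] F [-0.5 -0.2 -0.7] 6.3833
pin rack med [-55.54734155 236.50831909] 27 box [[-60.56020373 232.65651843]
 [-50.49794154 242.41654835]]
60 -75 480.45 114
60 -20 nan 0
60 50 nan 0
100 -75 nan 0
100 -20 69.07 67
100 50 69.27 73
140 -75 69.84 74
140 -20 69.3 119
140 50 69.41 74
170 -75 69.16 75
170 -20 69.68 120
170 50 69.48 70
  return _methods._mean(a, axis=axis, dtype=dtype,
  ret = ret.dtype.type(ret / rcount)
```

View pics/side7.png

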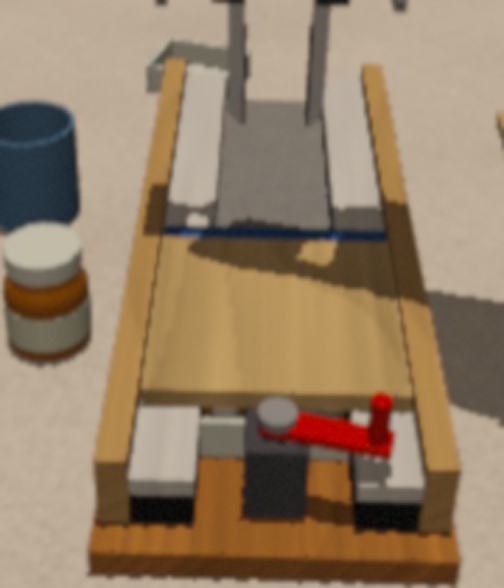

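View pics/top7.png

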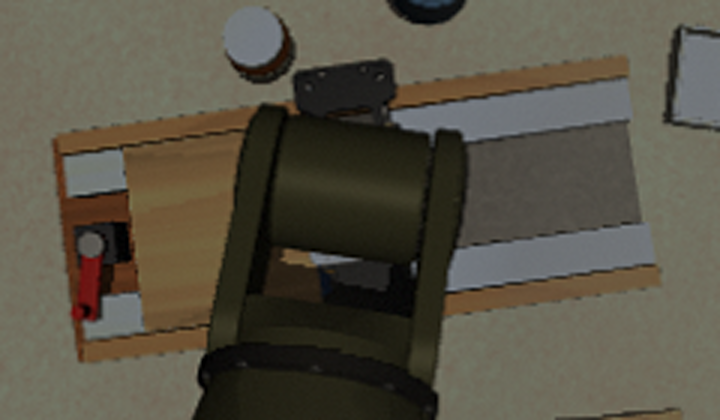

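The board lies level and flush in the notches, and the pin is at rack (-55, 237), i.e. latch ≈ -0.2. Next I move above and beyond the pin with the fingers closed.

drive_tool:
  steps:
    - {"delta_pos": [-11, 33, 0], "yaw": 0, "hand": 0}
    - {"delta_pos": [-11, 33, 0], "yaw": 0, "hand": 0}
    - {"delta_pos": [-11, 33, 0], "yaw": 0, "hand": 0}
    - {"delta_pos": [-11, 33, 0], "yaw": 0, "hand": 0}

```text
clock: 6.72
eef_pos: [471.7, 93.1, 153.5]
eef_rot: [-3.139, -0.0, 1.702]
wrist_force: [0.7, 0.8, -0.6]
finger_gap: 12.1
```

drive_tool:
  steps:
    - {"delta_pos": [-11, 33, 0], "yaw": 0, "hand": 0}
    - {"delta_pos": [-11, 33, 0], "yaw": 0, "hand": 0}
    - {"delta_pos": [-11, 33, 0], "yaw": 0, "hand": 0}
    - {"delta_pos": [-12, 31, 0], "yaw": 0, "hand": 0}
    - {"delta_pos": [0, 0, 0], "yaw": 0, "hand": 0}

```text
clock: 7.13
eef_pos: [425.7, 225.7, 153.6]
eef_rot: [-3.139, 0.0, 1.707]
wrist_force: [0.3, -0.9, -0.3]
finger_gap: 0.3
```

```bash
python3 - <<'E'
from look import *
s=manip.read_state(); print("tcp rack",rk(s["eef_pos"]).round(1),np.round(s["eef_pos"],1),np.round(s["eef_rot"],3),np.round(s["joints"],2),s["finger_gap"])
E
```

```text
tcp rack [[-55.3 265.7]] [425.7 225.7 153.6] [-3.139  0.     1.707] [0.41 0.22 1.79 0.   1.13 0.27] 0.2667100280896704
```

Down to z≈106, then a look.

drive_tool:
  steps:
    - {"delta_pos": [0, 0, -20], "yaw": 0, "hand": 0}
    - {"delta_pos": [0, 0, -18], "yaw": 0, "hand": 0}
    - {"delta_pos": [0, 0, -9], "yaw": 0, "hand": 0}
    - {"delta_pos": [0, 0, 0], "yaw": 0, "hand": 0}

```text
clock: 7.47
eef_pos: [427.0, 221.3, 105.6]
eef_rot: [-3.137, 0.001, 1.702]
wrist_force: [-0.8, -0.1, 0.2]
finger_gap: 0.1
```

```bash
python3 look.py 8
```

```text
x -60 -20 board front y 191.8 z 69.6
x -20 20 board front y 209.0 z 69.6
x 20 60 board front y 191.9 z 69.6
tcp rack [[-53.4 261.6]] [428.1 221.8 108.2] F [0.2 0.5 0.4] 7.5667
```

View pics/side8.png

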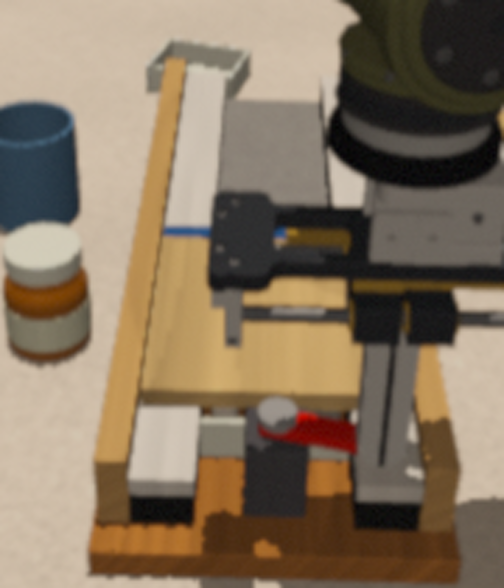

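The closed fingers stand just beyond the pin, on its +y side. Now I swing the latch in short steps.

drive_tool:
  steps:
    - {"delta_pos": [-0.6, -7, -1.5], "yaw": 0, "hand": 0}
    - {"delta_pos": [-0.6, -7, 0], "yaw": 0, "hand": 0}
    - {"delta_pos": [-0.5, -8, 0], "yaw": 0, "hand": 0}

```text
clock: 7.82
eef_pos: [426.6, 199.6, 107.5]
eef_rot: [3.14, -0.0, 1.703]
wrist_force: [2.8, 1.8, -1.4]
finger_gap: 0.4
```

drive_tool:
  steps:
    - {"delta_pos": [0.5, -7, 0], "yaw": 0, "hand": 0}
    - {"delta_pos": [0.4, -7, 0], "yaw": 0, "hand": 0}
    - {"delta_pos": [0.4, -8, 0], "yaw": 0, "hand": 0}

```text
clock: 8.07
eef_pos: [428.1, 177.5, 107.3]
eef_rot: [3.141, -0.0, 1.703]
wrist_force: [2.1, 4.5, 0.2]
finger_gap: 0.1
```

```bash
python3 look.py 9
```

```text
x -60 -20 board front y 207.2 z 69.5
x -20 20 board front y 209.0 z 69.5
x 20 60 board front y 192.1 z 69.4
tcp rack [[-59.6 217.3]] [427.8 177.1 107.1] F [ 0.5 -1.   1.2] 8.1667
```

View pics/side9.png

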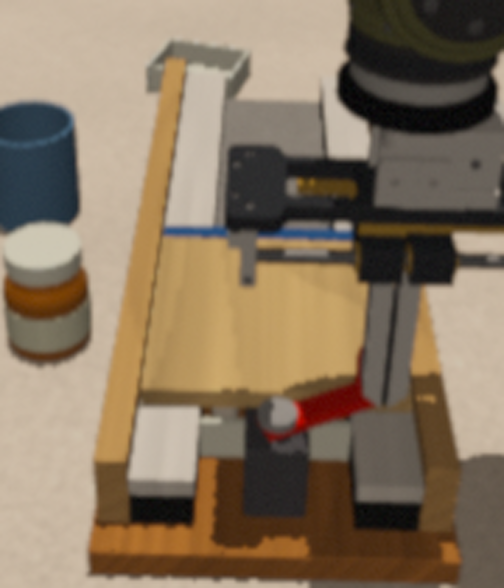

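The latch is following and has turned to about 0.4. The fingers are on its pin, so I carry on round the arc.

drive_tool:
  steps:
    - {"delta_pos": [2, -7, 0], "yaw": 0, "hand": 0}
    - {"delta_pos": [2, -6, 0], "yaw": 0, "hand": 0}
    - {"delta_pos": [2.5, -6, 0], "yaw": 0, "hand": 0}

```text
clock: 8.42
eef_pos: [434.3, 158.9, 106.9]
eef_rot: [-3.141, -0.0, 1.703]
wrist_force: [0.7, 1.7, -0.7]
finger_gap: 0.7
```

drive_tool:
  steps:
    - {"delta_pos": [6.5, -6, 0], "yaw": 0, "hand": 0}
    - {"delta_pos": [6.5, -5.5, 0], "yaw": 0, "hand": 0}
    - {"delta_pos": [6.5, -5, 0], "yaw": 0, "hand": 0}

```text
clock: 8.67
eef_pos: [454.2, 141.9, 106.8]
eef_rot: [-3.141, 0.0, 1.703]
wrist_force: [-1.7, 1.1, -0.4]
finger_gap: 0.7
```

```bash
python3 look.py 10
```

```text
x -60 -20 board front y 171.4 z 69.4
x -20 20 board front y 179.4 z 69.6
x 20 60 board front y 177.8 z 69.5
tcp rack [[-37.6 178.8]] [454.6 141.8 106.8] F [-0.3  0.  -0.1] 8.7667
```

View pics/side10.png

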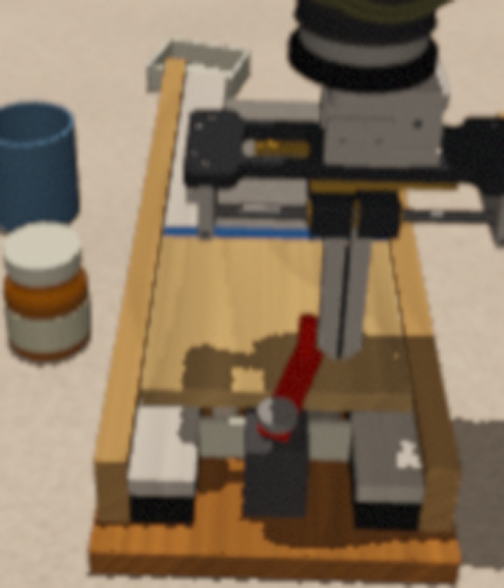

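drive_tool:
  steps:
    - {"delta_pos": [5.5, -2, 0], "yaw": 0, "hand": 0}
    - {"delta_pos": [5.5, -1.5, 0], "yaw": 0, "hand": 0}
    - {"delta_pos": [5.5, -1, 0], "yaw": 0, "hand": 0}

```text
clock: 9.02
eef_pos: [470.6, 138.2, 106.9]
eef_rot: [-3.141, -0.0, 1.703]
wrist_force: [-2.1, 1.0, 0.1]
finger_gap: 0.1
```

drive_tool:
  steps:
    - {"delta_pos": [2, 0, 0], "yaw": 0, "hand": 0}
    - {"delta_pos": [2, 0, 0], "yaw": 0, "hand": 0}

```text
clock: 9.18
eef_pos: [473.9, 138.1, 106.7]
eef_rot: [-3.139, 0.0, 1.703]
wrist_force: [-12.8, -1.4, 5.5]
finger_gap: 0.4
```

drive_tool:
  steps:
    - {"delta_pos": [1, 0, 0], "yaw": 0, "hand": 0}
    - {"delta_pos": [0, 0, 0], "yaw": 0, "hand": 0}

```text
clock: 9.35
eef_pos: [473.9, 138.1, 106.6]
eef_rot: [-3.137, 0.0, 1.703]
wrist_force: [-12.2, -2.2, 7.6]
finger_gap: 0.6
```

```bash
python3 look.py 11
```

```text
x -60 -20 board front y 168.6 z 69.4
x -20 20 board front y 166.8 z 69.6
x 20 60 board front y 171.5 z 69.6
tcp rack [[-19.1 172.6]] [473.8 138.1 106.6] F [-12.6  -1.2   6.2] 9.45
```

View pics/side11.png

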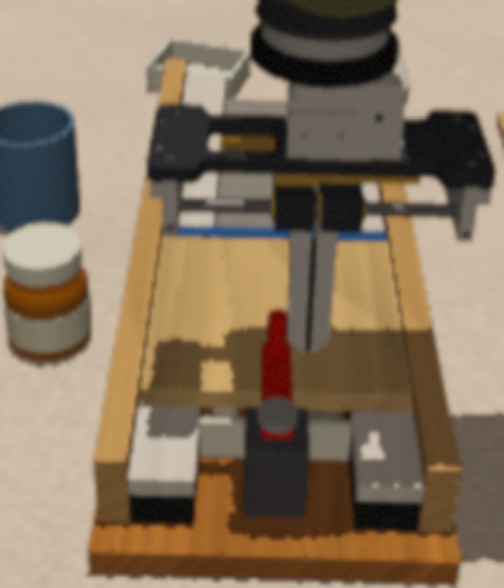

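The force has risen to about 12 N, which is the stop, and the arm lies along -y over the board. I back off towards -x, then up and away.

drive_tool:
  steps:
    - {"delta_pos": [-4, -0.5, 0], "yaw": 0, "hand": 0}
    - {"delta_pos": [-12, -1.5, 0], "yaw": 0, "hand": 0}
    - {"delta_pos": [-12, -1.5, 0], "yaw": 0, "hand": 0}
    - {"delta_pos": [0, 0, 30], "yaw": 0, "hand": 0}
    - {"delta_pos": [0, 0, 35], "yaw": 0, "hand": 0}

```text
clock: 9.87
eef_pos: [445.9, 134.5, 171.3]
eef_rot: [-3.138, 0.0, 1.703]
wrist_force: [-0.2, -0.6, 0.8]
finger_gap: 0.6
```

drive_tool:
  steps:
    - {"delta_pos": [-15, 20, 35], "yaw": 0, "hand": 0}
    - {"delta_pos": [-20, 25, 30], "yaw": 0, "hand": 0}
    - {"delta_pos": [-20, 30, 20], "yaw": 0, "hand": 0}
    - {"delta_pos": [-10, 30, 0], "yaw": 0, "hand": 0}
    - {"delta_pos": [0, 0, 0], "yaw": 0, "hand": 0}

```text
clock: 10.28
eef_pos: [382.4, 241.4, 255.9]
eef_rot: [3.138, -0.002, 1.706]
wrist_force: [-0.3, -0.4, -0.3]
finger_gap: 0.4
```

drive_tool:
  steps:
    - {"delta_pos": [-10, 30, 0], "yaw": 0, "hand": 0}
    - {"delta_pos": [-10, 30, 0], "yaw": 0, "hand": 0}
    - {"delta_pos": [-10, 30, 0], "yaw": 0, "hand": 0}
    - {"delta_pos": [0, 0, 0], "yaw": 0, "hand": 0}
    - {"delta_pos": [0, 0, 0], "yaw": 0, "hand": 0}

```text
clock: 10.7
eef_pos: [353.4, 328.5, 254.0]
eef_rot: [-3.141, 0.0, 1.705]
wrist_force: [0.3, 0.0, 0.2]
finger_gap: 0.8
```

```bash
python3 look.py 12; python3 - <<'E'
from look import *
c=dict(np.load("top12.npz")); P=cloud(c); r=rk(P[:,:,:2].reshape(-1,2)); z=P[:,:,2].ravel()
hi=(z>97)&(z<113)&(np.abs(r[:,0])<90)&(r[:,1]>130)&(r[:,1]<270)
p=np.median(r[hi],0); print("pin",p,hi.sum(),"theta",np.arctan2(226-p[1],-p[0]))
for y0,y1 in((30,45),(90,120),(170,190)):
  for x0,x1 in((-75,-45),(-40,-15),(45,75)):
    m=(r[:,0]>x0)&(r[:,0]<x1)&(r[:,1]>y0)&(r[:,1]<y1); print(y0,x0,np.median(z[m]).round(2),m.sum())
f=c["frame"]; hsv=cv2.cvtColor(f,cv2.COLOR_RGB2HSV)
b=((hsv[:,:,0]>100)&(hsv[:,:,0]<130)&(hsv[:,:,1]>120)).ravel()
q=onplane(c,np.stack(np.meshgrid(np.arange(512),np.arange(384)),-1).reshape(-1,2)[b],69); q=rk(q)
q=q[(abs(q[:,0])<85)&(q[:,1]>0)&(q[:,1]<70)]
print("stripe y range",np.percentile(q[:,1],[3,97]),np.polyfit(q[:,0],q[:,1],1))
E
```

```text
x -60 -20 board front y 191.9 z 69.5
x -20 20 board front y 208.3 z 69.6
x 20 60 board front y 192.3 z 69.5
tcp rack [[-113.1  375.9]] [354.  327.3 254.2] F [ 0.2 -0.7 -0. ] 10.8
pin [-4.14550579e-02  1.68856093e+02] 23 theta 1.5700708767362028
30 -75 69.73 70
30 -40 69.31 58
30 45 69.9 66
90 -75 69.29 140
90 -40 69.39 112
90 45 69.35 133
170 -75 69.62 91
170 -40 69.05 73
170 45 69.51 87
stripe y range [26.23984974 37.84656626] [-8.69998275e-04  3.21753614e+01]
```

View pics/top12.png

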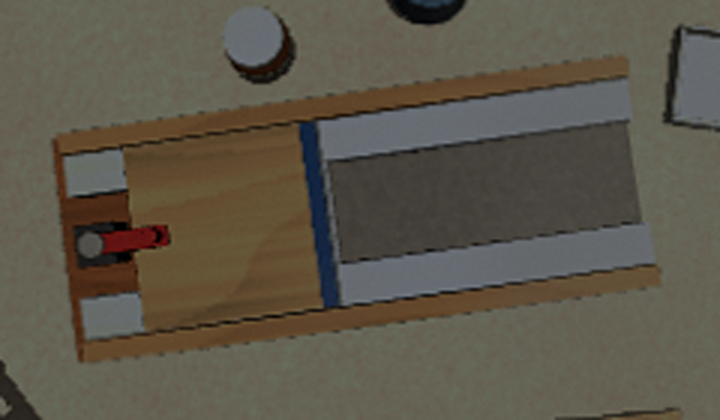

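View pics/side12.png

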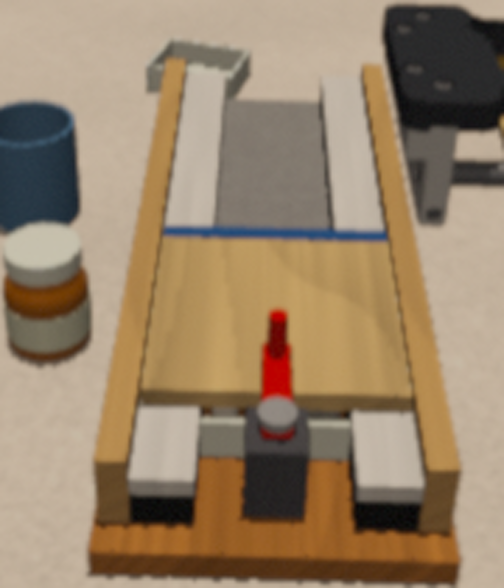

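The board is flush, with its top at 69.3–69.9 everywhere, and square to 0.001 rad. The latch is at 1.57, and the mug, jar and dish stand where they were. I hand the job in.

```bash
python3 -c "
from cell import manip
print(manip.sign_off())"
```

```text
the job is handed in; nothing more can be done
None
```

The tray is closed and the job is handed in; the hand-in reports no verdict. I pushed the board about 131 mm along its rails with both fingertips until it dropped into the notches. Then I swung the red latch from about -0.2 rad to its stop with the closed fingers and moved the arm clear, finishing at about 10.8 s.

Last checks, from the cameras and the arm's readings:
- **Board height:** its top read 69.1–69.9 mm at all the points measured, against 76.3 mm while riding, so it lies flush and level.
- **Board position:** its centre is at rack y of about 109–111 mm, and it is square to the rack within about 0.001 rad.
- **Latch:** at 1.57 rad over the board, and the push ended against the stop at about 12 N.
- **Arm:** clear of everything, with a wrist force of about 0.
- **Mug, jar and dish:** they look unmoved in the last pictures, but I checked this by eye only. The mug and dish are partly cut off in those crops.

**Disagreements:** early in the push the wrist read about 6 N upward, which went away once I backed off and never came back that strongly. I took it to be friction of the fingers on the board edge. First contact with the board also came with almost no force reading, about 5 mm after my position estimate said the fingers should touch. No check failed.

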